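# Unclamp a specimen from the microscope stage and store it

### The arm

A 6-joint arm with a two-finger parallel gripper is mounted at the origin on the work surface. World frame = base frame: x ahead of the robot, y to its left, z up, the work surface at z = 0. Lengths are in m, angles in rad, forces in N, time in s.
With the tool pointing down it reaches from about 0.275 to 0.75 m from the base axis. Payload 10.2 kg.
Tool frame: the origin (TCP) lies where the fingers leave the gripper's body, on its centre line; the fingertips stand 73 mm ahead of it and the grasp point (between the pads) lies 54 mm ahead of it (bot.tip_extent is the distance from the TCP to the fingertips, in m); z points along the fingers, y is the direction in which the jaws open and shut (so a half turn about z gives the same grasp; the last joint's range is limited). The gripper opens to 85 mm and grips with 20 to 120 N. Pads are 22 mm wide; open, the fingers measure 114 mm over their backs; the gripper's body (76 mm by 85 mm) begins 54 mm behind the grasp point. The pads swing forward as they close: fully open they stand 13 mm farther back than shut.
Start: joints at [-1.399, 0.313, 1.498, -0, 1.331, -0.223], TCP at [0.202, -0.485, 0.304] pointing down, gripper open.
Joint ranges: [-2.94, 2.94], [-0.97, 2.17], [0.19, 2.56], [-1.23, 4.37], [0.02, 3.11], [-2.88, 2.88]. Speed limits (rad/s): [2.39, 2.39, 3.01, 3.14, 3.14, 3.14].

### API

Orientations are given as a 3x3 rotation matrix whose columns are the frame's x, y, z axes.
In Python, from cell import bot gives the robot as it stands.
- The arm moves only by the tool apply_moves, never from a script. Its arguments are lists of equal length, an entry for each row: "jaw": the opening, from 0 (shut) to 1 (fully open); "offset": the shift along the tool's x, y, z in m, a list of three; "angular": the turn, a rotation vector about the tool's x, y, z in degrees, a list of three. In form: {"jaw": [jaw, ...], "offset": [[dx, dy, dz], ...], "angular": [[wx, wy, wz], ...]}. A call has 1 to 5 rows; each row shifts and turns the commanded pose from where the row before left it, along the tool's axes as they then stand; what a row does not reach is not made up. A row lasts 1/12 s, in which the tool goes at most 41.7 mm and 7.16 degrees, less where a joint would pass 70% of its speed; a pose out of reach is approached as far as the arm can. A call is refused whole if a number of a shift passes 0.0417 or a number of a turn 7.16, either way. A call with a gripper value outside its range is refused whole. The fingers move at their own pace and stop on an object; "force" is the grip in N (left out, the last holds). Time passes only in rows, so rows that do not move let the fingers close. It gives the time, the measured TCP pose, the force and the opening at its end, in the units of the state.
- bot.get_state(): the state, without advancing time (a new reading comes with each control period).
- bot.get_image(name): name is "scene" or "top" or "wrist"; returns a dict with "pixels" (384x512x3 uint8, blue, green, red), "fx", "fy", "cx", "cy" (pixels), "k1" (the pictures are not rectified: a ray, as slopes to the right and down, at radius r is drawn at 1 + k1 r^2 times it, then the intrinsics apply), "R" (3x3) and "t" (3): a world point X has camera coordinates R X + t. Camera axes: x right, y down, z forward; pixel columns grow to the right and rows downward; lengths in m; the calibration is good to about 2 mm. A picture is of the moment at which its call begins. There is no depth.
- bot.hand_in(): hands the job in, once; it reports no verdict.
Trained networks look in a picture, given as the dict that the camera call returned (one of the last four; its "shot" number tells which), for a name from the list of things; names that differ only in an ending like _2 or _b are one class to them, and where a whole thing is asked for, a point or a joint stands for the part that bears it (a point fixed in the world has none). Each returns a list of dicts, best first, with "score" (0 to 1); they miss things now and then, are a little off and sometimes report something else, mostly with a low value. They report only what shows in the picture. A call takes as long as a camera call. They do not tell look-alikes from the thing itself.
- bot.trace(picture, query): "pixels" (384x512 bool, what is visible of it) and "extent" ([left, top, right, bottom] in pixels, round what is visible of it).
The state is a dict: "t": time; "joints": joint angles; "qd": joint speeds; "tau": joint torques, N m; "tool_pos": TCP position; "ee_rot": TCP orientation; "ft_force": force on the tool from outside, world axes, zero at the start; "torque": the same for the moment, N m; "finger_gap": finger opening in m.
Only numpy, scipy, OpenCV 4.12 (cv2) and the standard library are available. Lean on these libraries where they do the work, as an engineer would, in place of code of your own. Each camera call takes 0.05 s, during which the arm holds its last target.

### The job

The black specimen block is held down under the tongue of the clamped carriage. Free the carriage by its black wing knob, which has a left-hand thread and so loosens clockwise seen from above, slide the carriage all the way back to its rear stop and leave it there, then move the block into the grey storage cradle, polished face up and about centred between the two walls' ends. The stage leaves only the block's long sides free to grip and the cradle only its ends, so set it down on the bench and take it again on the way; set it down gently, never drop it, and leave the bottle, dish and round specimen where they are.

Things in the scene. Friction and masses are not known exactly. Their poses are not given: they have to be found in the camera images.
- stage: Fixed dark steel base plate, 90 (x) by 265 (y) by 12 mm thick; origin on the bench, plate from y = -125 to +140 mm, z up. At its -y end stands a 40 mm high end stop (44 mm wide, y -121.5 to -105.5 mm, top at z = 52 mm), then the nest with the block, then the carriage, which slides along +y, away from the block.
- nest (a point): Point on the base plate (stage x = 0, y = -76 mm, z = 12 mm) where the block's underside centre starts, its long side along the stage's y, one end against the end stop. Two ribs 5 mm high flank it: inner faces at stage x = -16.5 and +16.5 mm, 4 mm thick, 50 mm long.
- carriage (a joint): Travel in m of the white carriage: 0 = forward, 0.07 = back against its stop. At 0 its body covers stage x -28..28, y -42..14 mm, top z = 61.5 mm; its tongue (28 mm wide, 7 mm thick, underside z = 54.5 mm) reaches to y = -62 mm, 15 mm over the block. Clamped it resists about 40 N or more; freed it slides with about 2 N and stays where left. Can be pulled by the knob.
- knob (a joint): Angle in rad of the clamp knob, growing clockwise seen from above (left-hand thread: clockwise loosens). Starts between -0.15 and 0.1 (clamped). The clamp eases steadily and lets go completely by about 0.9; stops at -0.35 (tighter) and 1.9 (loose). Takes about 0.05 to 0.3 N m to turn and stays where it is left.
- knob_grip (a point): Grip point of the black wing knob on the carriage, on its vertical axis (stage x = 0, y = -12 mm plus travel, z = 86.5 mm). The wing is a bar 52 mm long, 14 thick, 22 high (z = 75.5 to 97.5 mm), long along this point's x axis, gripped across its y; it turns with the knob; at angle 0 its x is the stage's x. 14 mm free under the wing.
- block: Loose specimen block of black resin, 30 mm (x) by 58 mm (y) by 40 mm (z), 80 to 170 g; origin at the centre of its underside, z up. A round steel insert and a brass strip in its polished top face. It starts in the stage's nest.
- cradle: Fixed grey plastic storage cradle, empty at the start; origin on the bench at its centre, z up. Base 60 (x) by 54 (y) by 8 mm; two upright walls along y, inner faces at x = -17.5 and +17.5 mm, 6 mm thick, 54 mm long, top at z = 58 mm (10 mm above a stored block's top). Both ends are open.
- slot (a point): Centre of the cradle's floor, 8 mm above the bench: the block's underside centre belongs here, long side along the cradle's y (either way round), its ends standing out 2 mm each. The bench around world x = 0.5, y = -0.09 m, between stage and cradle, is always clear for setting the block down on the way.
- wash_bottle: White plastic bottle, 60 mm across, 150 mm high, loose, not to be disturbed; origin at the centre of its base.
- dish: Clear covered dish, 90 mm across, 17 mm high, loose, not to be disturbed; origin at the centre of its base.
- puck: Round black resin specimen, 32 mm across, 22 mm high, loose, not to be disturbed; origin at the centre of its base.
Mind the look-alikes: they are no part of the job. Of the things like the cradle, leave any that is yellow; of the rest the larger one is meant.

How it is judged:
On the way, in this order (a step that is already met when the one before it is completed fails the run):
1. the knob is turned clockwise until the carriage is unclamped (value of joint knob above 0.75 rad), for 0.1 s.
2. the carriage is slid back to its rear stop (at least 62 of 70 mm) (value of joint carriage above 0.062 m), for 0.2 s.
3. the block is set down upright on the bench and let go, to be taken again another way (height (world z) of block below 0.005 m and angle between block's own z axis and vertical below 0.1 rad and contact force between the fingers and block below 0.1 N), for 0.1 s.
4. the block stands in the cradle (horizontal distance between block and cradle below 0.01 m and z of block in the frame of cradle below 0.011 m), for 0.2 s.
At the end, for the whole second after the job is handed in: The block rests on the cradle's floor between the walls (within 3 mm in height, 5 mm across, 8 mm along), upright with its polished face up (within 0.08 rad) and its long side along the slot (within 0.15 rad), released and still; the carriage is still back, at least 62 of its 70 mm (z of block in the frame of cradle between 0.005 and 0.011 m and x of block in the frame of cradle between -0.005 and 0.005 m and y of block in the frame of cradle between -0.008 and 0.008 m and angle between block's own z axis and vertical below 0.08 rad and angle between the y axis of block and the y axis of cradle, either way round below 0.15 rad and linear speed of block below 0.02 m/s and value of joint carriage above 0.062 m); the robot touches nothing.
It fails at once if the block is dropped (moves faster than 0.45 m/s with no finger on it, a fall of about 10 mm) (linear speed of block above 0.45 m/s and contact force between the fingers and block below 0.1 N).
It fails at once if the bottle, the dish or the round specimen is moved by more than 25 mm (distance of any of wash_bottle, dish, puck from where it was at the start of the episode above 0.025 m).
It also fails if it takes over 61 s, if anything falls off the work surface, if the arm or the gripper's body presses on something with over 40 N, if the wrist force passes 120 N, or if a joint passes its speed limit or range.

## Working session

There is one attempt and no reset: what is moved stays moved. The work goes in short steps, Python scripts to look and compute and a tool call to move; the robot and the scene stay as the last step left them, time stands still between calls to the robot, and variables do not carry over. Pictures are saved under pics/ and viewed, and the job is handed in when it is done.

Besides the shell and the picture viewer there is one more tool, called by a JSON object that holds its "name" and its "arguments". apply_moves: Moves the arm, as the interface text tells. Its arguments: {"type":"object","properties":{"jaw":{"type":"array","items":{"type":"number"}},"offset":{"type":"array","items":{"type":"array","items":{"type":"number"}}},"angular":{"type":"array","items":{"type":"array","items":{"type":"number"}}},"force":{"type":"number"}},"required":["jaw","offset","angular"]}

```bash
mkdir -p pics; ls
python3 - <<'E'
from cell import bot
import cv2,numpy as np
s=bot.get_state();print(s)
for n in ["scene","top"]:
    p=bot.get_image(n);cv2.imwrite(f"pics/{n}0.png",p["pixels"])
    print(n,p["fx"],p["fy"],p["cx"],p["cy"],p["k1"],np.round(p["R"],4).tolist(),p["t"])
    for q in ["stage","carriage","knob","block","cradle","wash_bottle","dish","puck"]:
        print(q,[(round(d["score"],2),d["extent"]) for d in bot.trace(p,q)])
E
```

```text
pics
{'t': 0.0, 'joints': array([-1.39940614e+00,  3.13460056e-01,  1.49847652e+00, -2.00813452e-05,
        1.33099921e+00, -2.23400049e-01]), 'qd': array([-2.26312226e-04,  3.01924004e-05, -5.20871089e-05, -2.44082907e-03,
       -2.54854668e-05,  1.80589763e-03]), 'tau': array([-7.92557375e-05, -4.12270653e+01, -2.59744138e+01, -1.49511106e-04,
        4.14623937e-03,  1.40126204e-05]), 'tool_pos': array([ 0.20187704, -0.48444269,  0.30331502]), 'ee_rot': array([[ 9.23075459e-01,  3.84618818e-01, -2.48294109e-04],
       [ 3.84618798e-01, -9.23074557e-01,  1.32011985e-03],
       [ 2.78548961e-04, -1.31406882e-03, -9.99999098e-01]]), 'ft_force': array([ 0.78302411,  0.1707961 , -0.74814701]), 'torque': array([-0.03933835, -0.04790811, -0.06619284]), 'finger_gap': 0.08528427125266531}
scene 370.9108019178317 370.9108019178317 259.187649902538 190.4395888810016 -0.06776386861532017 [[0.5979, 0.8016, 0.0043], [0.508, -0.3747, -0.7756], [-0.6201, 0.4659, -0.6312]] [-0.35269535 -0.20579988  1.46204919]
stage [(0.73, [258.3, 166.1, 340.3, 207.5])]
carriage [(0.72, [281.0, 162.4, 309.3, 
[... 523 characters left out ...]
9423834328023 [[0.001, -0.9995, 0.0318], [-0.991, -0.0053, -0.1335], [0.1336, -0.0313, -0.9905]] [-3.74476234e-04  5.60428518e-01  1.00706258e+00]
stage [(0.69, [131.5, 174.2, 233.8, 224.6])]
carriage [(0.86, [174.3, 187.4, 200.4, 210.1])]
knob [(0.63, [178.0, 187.0, 189.4, 206.9])]
block [(0.49, [205.4, 201.0, 217.2, 213.6]), (0.49, [337.2, 181.8, 368.9, 211.6])]
cradle [(0.92, [335.8, 181.5, 370.9, 208.1]), (0.8, [317.1, 224.9, 350.2, 252.5]), (0.79, [376.9, 175.3, 402.0, 199.8]), (0.54, [175.5, 187.7, 203.7, 209.5])]
wash_bottle [(0.9, [67.6, 253.3, 108.5, 279.3])]
dish [(0.57, [234.0, 103.2, 267.2, 136.1]), (0.31, [205.8, 199.3, 218.3, 213.1])]
puck [(0.69, [336.6, 135.9, 351.7, 151.4])]
```

Run:
```python
import cv2
a=cv2.imread("pics/top0.png");cv2.imwrite("pics/top0b.png",cv2.resize(a[90:300,50:450],None,fx=2,fy=2,interpolation=cv2.INTER_CUBIC))
a=cv2.imread("pics/scene0.png");cv2.imwrite("pics/scene0b.png",cv2.resize(a[90:310,100:360],None,fx=2.7,fy=2.7,interpolation=cv2.INTER_CUBIC))
cv2.imwrite("pics/top0c.png",cv2.resize(cv2.imread("pics/top0.png")[165:260,300:420],None,fx=6,fy=6,interpolation=cv2.INTER_CUBIC))
```

```text
(no output)
```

View pics/top0b.png

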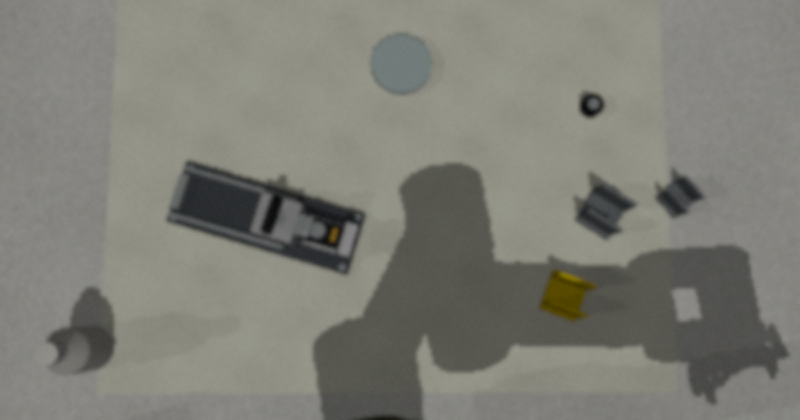

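View pics/scene0b.png

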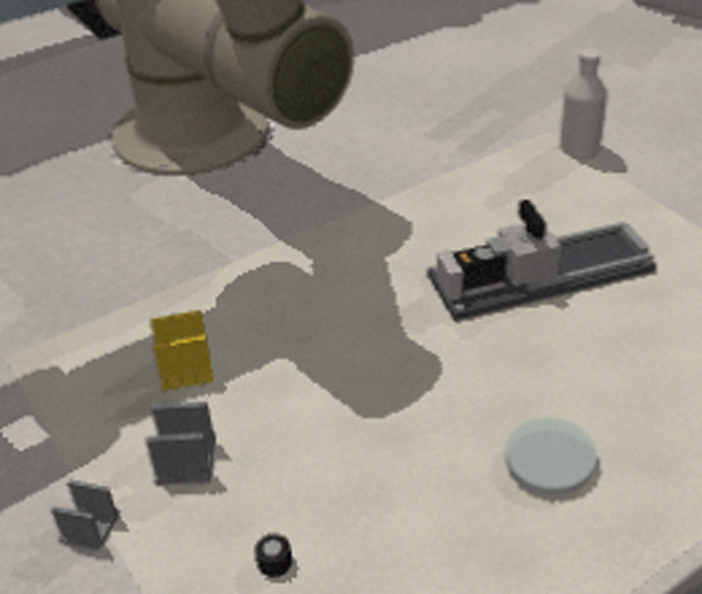

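View pics/top0c.png

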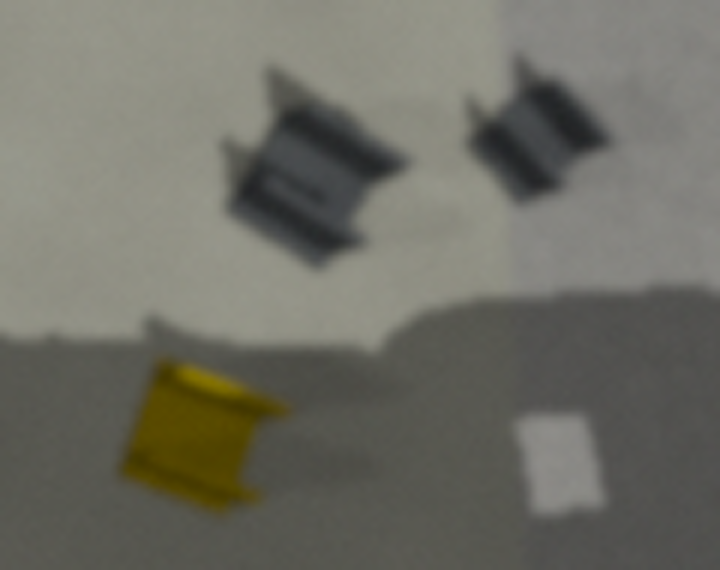

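The cradle-like things in the top view are a large grey one at (353,195), a small grey one at (389,187) and a yellow one at (333,239). I choose the larger grey one at (353,195), and the crop agrees. The block (212,207) is black with a brass strip and sits in the stage. The round puck is at (344,143), and the bottle and dish are well away. Next I fit the poses.

```bash
cat > h.py <<'E'
import numpy as np,cv2
from scipy.optimize import minimize
from cell import bot
def proj(p,X):
    X=np.asarray(X,float).reshape(-1,3)
    c=X@np.array(p["R"]).T+np.array(p["t"]); s=c[:,:2]/c[:,2:]
    r2=(s**2).sum(1,keepdims=True); s=s*(1+p["k1"]*r2)
    return s*[p["fx"],p["fy"]]+[p["cx"],p["cy"]]
def unproj(p,uv,z):
    d=(np.asarray(uv,float)-[p["cx"],p["cy"]])/[p["fx"],p["fy"]]; s=d.copy()
    for _ in range(20): s=d/(1+p["k1"]*(s**2).sum())
    R=np.array(p["R"]);t=np.array(p["t"]); o=-R.T@t; v=R.T@np.r_[s,1]
    return o+v*(z-o[2])/v[2]
def box(x0,x1,y0,y1,z0,z1):
    return np.array([[x,y,z] for x in(x0,x1) for y in(y0,y1) for z in(z0,z1)])*1e-3
def place(B,x,y,a,z=0):
    c,s=np.cos(a),np.sin(a); return B@np.array([[c,-s,0],[s,c,0],[0,0,1]]).T+[x,y,z]
K=4
def sil(p,boxes,pose,z=0):
    m=np.zeros((384*K,512*K),np.uint8)
    for B in boxes:
        uv=proj(p,place(B,*pose,z=z)); uv=(uv+.5)*K
        if not np.isfinite(uv).all(): continue
        cv2.fillConvexPoly(m,cv2.convexHull(uv.astype(np.float32)).astype(np.int32),255)
    return cv2.resize(m,(512,384),interpolation=cv2.INTER_AREA)/255.
def fit(views,boxes,x0,z=0,da=.2):
    def cost(v):
        c=0
        for p,M in views:
            S=sil(p,boxes,(v[0],v[1],v[2]),z); M=M.astype(float)
            c+=1-np.minimum(S,M).sum()/np.maximum(S,M).sum()
        return c
    best=None
    for k in(-da,0,da):
        s=np.array([[0,0,0],[.015,0,0],[0,.015,0],[0,0,.15]])+np.array(x0)+[0,0,k]
        r=minimize(cost,x0,method="Nelder-Mead",options=dict(initial_simplex=s,xatol=1e-4,fatol=1e-5,maxiter=300))
        if best is None or r.fun<best.fun: best=r
    return best.x,best.fun
def stage(tr=0):
    t=tr*1000
    return [box(-45,45,-125,140,0,12),box(-22,22,-121.5,-105.5,0,52),box(-28,28,-42+t,14+t,12,61.5),box(-14,14,-62+t,-42+t,54.5,61.5),box(-15,15,-105,-47,12,52)]
CR=[box(-30,30,-27,27,0,8),box(-23.5,-17.5,-27,27,0,58),box(17.5,23.5,-27,27,0,58)]
BL=[box(-15,15,-29,29,0,40)]
def best(p,q,near=None):
    L=bot.trace(p,q)
    if near is not None:
        L=[d for d in L if abs((d["extent"][0]+d["extent"][2])/2-near[0])<12 and abs((d["extent"][1]+d["extent"][3])/2-near[1])<12]
    return L[0]["pixels"] if L else None
E
python3 - <<'E'
from h import *
T=bot.get_image("top");S=bot.get_image("scene")
print(unproj(T,(182,199),.01),unproj(T,(353,195),.03), unproj(T,(145,200),.01),unproj(T,(225,212),.01))
mt=best(T,"cradle",(353,195));ms=best(S,"cradle",(166,253))
for k in (0.6,-0.6,-1):
  print(k,fit([(T,mt),(S,ms)],CR,[*unproj(T,(353,195),.02)[:2],k]), fit([(T,mt)],CR,[*unproj(T,(353,195),.02)[:2],k]))
us=[]
for p in (T,S):
    m=np.zeros((384,512),bool)
    for q in("stage","carriage","block"):
        b=best(p,q)
        if b is not None:m|=b
    us.append((p,cv2.morphologyEx(m.astype(np.uint8),cv2.MORPH_CLOSE,np.ones((3,3)))>0))
for a in(1.3,1.8,-1.3,-1.8):
  print(a,fit(us,stage(),[*unproj(T,(182,199),.01)[:2],a]),fit(us[:1],stage(),[*unproj(T,(182,199),.01)[:2],a]))
for q,n in (("wash_bottle",.0),("dish",.01),("puck",.01)):
    d=bot.trace(T,q)
    if d: e=d[0]["extent"];print(q,e,unproj(T,((e[0]+e[2])/2,(e[1]+e[3])/2),n))
E
```

```text
[0.55140299 0.19710564 0.01      ] [ 0.56260397 -0.28204218  0.03      ] [0.54807569 0.29996755 0.01      ] [0.5152208  0.07611631 0.01      ]Traceback (most recent call last):
  File "<stdin>", line 6, in <module>
  File "h.py", line 36, in fit
    r=minimize(cost,x0,method="Nelder-Mead",options=dict(initial_simplex=s,xatol=1e-4,fatol=1e-5,maxiter=300))
    res = _minimize_neldermead(fun, x0, args, callback, bounds=bounds,
                               **options)
    fsim[k] = func(sim[k])
              ~~~~^^^^^^^^
    fx = function(np.copy(x), *(wrapper_args + args))
  File "h.py", line 30, in cost
    S=sil(p,boxes,(v[0],v[1],v[2]),z); M=M.astype(float)
                                         ^^^^^^^^
AttributeError: 'NoneType' object has no attribute 'astype'
```

Run:
```python
from h import *
T=bot.get_image("top");S=bot.get_image("scene")
mt=best(T,"cradle",(353,195));ms=best(S,"cradle",(166,253))
print(mt is None,ms is None)
x0=[*unproj(T,(353,195),.02)[:2],-.6]
for V in ([(T,mt)],[(S,ms)],[(T,mt),(S,ms)]):
  if all(v[1] is not None for v in V): print("cradle",fit(V,CR,x0))
us=[]
for p in (T,S):
    m=np.zeros((384,512),bool)
    for q in("stage","carriage","block"):
        b=bot.trace(p,q)
        if b:m|=b[0]["pixels"]
    us.append((p,cv2.morphologyEx(m.astype(np.uint8),cv2.MORPH_CLOSE,np.ones((3,3)))>0))
x0=[*unproj(T,(182,199),.01)[:2],-.25]
for V in (us[:1],us[1:],us): print("stage",fit(V,stage(),x0))
for q,n in (("wash_bottle",.0),("dish",.01),("puck",.01)):
    d=bot.trace(T,q)
    if d: e=d[0]["extent"];print(q,e,unproj(T,((e[0]+e[2])/2,(e[1]+e[3])/2),n))
```

```text
False False
cradle (array([ 0.56445094, -0.28193679, -0.54858665]), np.float64(0.09287647923273257))
cradle (array([ 0.56209459, -0.28102821, -0.53632279]), np.float64(0.07411995112234482))
cradle (array([ 0.56327285, -0.2816626 , -0.55365431]), np.float64(0.17549834024377775))
stage (array([ 0.55260887,  0.19008673, -0.28249414]), np.float64(0.028284190089551076))
stage (array([ 0.55180926,  0.19079357, -0.2811447 ]), np.float64(0.07221446372495322))
stage (array([ 0.55211788,  0.19028631, -0.28600066]), np.float64(0.10241165663709795))
wash_bottle [63.2, 253.7, 106.7, 278.3] [0.36609558 0.45846881 0.        ]
dish [238.9, 103.3, 267.3, 133.6] [ 0.78858232 -0.00266458  0.01      ]
puck [335.3, 181.7, 367.6, 210.5] [ 0.56213365 -0.2835418   0.01      ]
```

```bash
cat >> h.py <<'E'
def plan(pos,psi,n=None,vmax=.038,wmax=7.0,cur=None,s=None):
    """rows from the current pose to pos with tool straight down at yaw psi"""
    from scipy.spatial.transform import Rotation as Ro
    s=s or bot.get_state(); P,R=cur if cur else (np.array(s["tool_pos"]),np.array(s["ee_rot"]))
    Rt=np.array([[np.cos(psi),np.sin(psi),0],[np.sin(psi),-np.cos(psi),0],[0,0,-1]])
    rv=Ro.from_matrix(R.T@Rt).as_rotvec(degrees=True); d=np.array(pos)-P
    n=n or int(np.ceil(max(np.linalg.norm(d)/vmax,np.abs(rv).max()/wmax,1)))
    out=[]
    for i in range(n):
        Pd=P0+d*(i+1)/n if i else P+d/n
        if i==0:P0=P.copy(); 
        o=np.round(R.T@(Pd-P),4); k=n-i
        w=np.round(Ro.from_matrix(R.T@Rt).as_rotvec(degrees=True)/k,1)
        P=P+R@o; R=R@Ro.from_rotvec(w,degrees=True).as_matrix(); out.append((o.tolist(),w.tolist()))
    for i in range(0,n,5):
        print([a for a,_ in out[i:i+5]],[b for _,b in out[i:i+5]])
    print("end",P.round(4),"err",(np.array(pos)-P).round(4)); return P,R
def st():
    s=bot.get_state(); R=s["ee_rot"]
    print("t",round(s["t"],2),s["tool_pos"].round(4),"psi",round(float(np.arctan2(R[1,0],R[0,0])),4),"z",R[:,2].round(4),"F",s["ft_force"].round(1),"gap",round(s["finger_gap"],4),"q",s["joints"].round(2)); return s
E
python3 - <<'E'
from h import *
st();plan([.53,.13,.30],2.86)
E
```

```text
t 1.75 [ 0.2019 -0.4846  0.3039] psi 0.3948 z [-0. -0. -1.] F [-0.1 -0.3 -0.1] gap 0.0853 q [-1.4   0.31  1.5  -0.    1.33 -0.22]
[[0.0257, -0.021, 0.0002], [0.0279, -0.0179, 0.0002], [0.0299, -0.0145, 0.0002], [0.0313, -0.0109, 0.0001], [0.0324, -0.0071, 0.0002]] [[-0.0, 0.0, -6.7], [-0.0, 0.0, -6.7], [-0.0, 0.0, -6.7], [-0.0, 0.0, -6.7], [-0.0, 0.0, -6.7]]
[[0.033, -0.0034, 0.0002], [0.0332, 0.0006, 0.0002], [0.0329, 0.0043, 0.0002], [0.0321, 0.0082, 0.0002], [0.031, 0.0119, 0.0002]] [[-0.0, 0.0, -6.7], [-0.0, 0.0, -6.7], [-0.0, 0.0, -6.7], [-0.0, 0.0, -6.7], [-0.0, 0.0, -6.7]]
[[0.0293, 0.0155, 0.0001], [0.0274, 0.0187, 0.0002], [0.025, 0.0219, 0.0002], [0.0222, 0.0246, 0.0002], [0.0192, 0.0271, 0.0002]] [[-0.0, 0.0, -6.7], [-0.0, 0.0, -6.8], [-0.0, -0.0, -6.7], [-0.0, -0.0, -6.8], [-0.0, -0.0, -6.7]]
[[0.0158, 0.0291, 0.0002], [0.0123, 0.0308, 0.0001], [0.0087, 0.0321, 0.0002], [0.0048, 0.0328, 0.0002], [0.0009, 0.0332, 0.0002]] [[-0.0, -0.0, -6.8], [-0.0, -0.0, -6.7], [-0.0, -0.0, -6.8], [-0.0, -0.0, -6.7], [-0.0, -0.0, -6.8]]
[[-0.003, 0.033, 0.0002]] [[-0.0, -0.0, -6.7]]
end [0.53 0.13 0.3 ] err [ 0. -0.  0.]
```

{"name": "apply_moves", "arguments": {"jaw": [1, 1, 1, 1, 1], "offset": [[0.0257, -0.021, 0], [0.028, -0.018, 0], [0.03, -0.0145, 0], [0.0313, -0.011, 0], [0.0324, -0.007, 0]], "angular": [[0, 0, -6.7], [0, 0, -6.7], [0, 0, -6.7], [0, 0, -6.7], [0, 0, -6.7]]}}

```text
t: 2.17
tool_pos: [0.2806, -0.3366, 0.3039]
ee_rot: [[0.553, 0.833, 0.0], [0.833, -0.553, -0.0], [-0.0, 0.0, -1.0]]
ft_force: [0.3, -0.8, -0.4]
finger_gap: 0.0858
```

{"name": "apply_moves", "arguments": {"jaw": [1, 1, 1, 1, 1], "offset": [[0.033, -0.0034, 0], [0.0332, 0.0006, 0], [0.033, 0.0043, 0], [0.032, 0.008, 0], [0.031, 0.012, 0]], "angular": [[0, 0, -6.7], [0, 0, -6.7], [0, 0, -6.7], [0, 0, -6.7], [0, 0, -6.7]]}}

```text
t: 2.58
tool_pos: [0.3586, -0.1902, 0.3041]
ee_rot: [[0.001, 1.0, 0.0], [1.0, -0.001, -0.0], [-0.0, 0.0, -1.0]]
ft_force: [0.7, -1.6, 0.8]
finger_gap: 0.0855
```

{"name": "apply_moves", "arguments": {"jaw": [1, 1, 1, 1, 1], "offset": [[0.0293, 0.0155, 0], [0.0274, 0.0187, 0], [0.025, 0.022, 0], [0.0222, 0.0246, 0], [0.0192, 0.027, 0]], "angular": [[0, 0, -6.7], [0, 0, -6.8], [0, 0, -6.7], [0, 0, -6.8], [0, 0, -6.7]]}}

```text
t: 3.0
tool_pos: [0.4368, -0.0437, 0.3041]
ee_rot: [[-0.554, 0.832, 0.0], [0.832, 0.554, -0.0], [-0.0, 0.0, -1.0]]
ft_force: [0.3, -1.3, 0.5]
finger_gap: 0.0851
```

{"name": "apply_moves", "arguments": {"jaw": [1, 1, 1, 1, 1], "offset": [[0.0158, 0.029, 0], [0.0123, 0.0308, 0], [0.0087, 0.032, 0], [0.0048, 0.0328, 0], [0.001, 0.033, 0]], "angular": [[0, 0, -6.8], [0, 0, -6.7], [0, 0, -6.8], [0, 0, -6.7], [0, 0, -6.8]]}}

```text
t: 3.42
tool_pos: [0.5146, 0.1025, 0.3039]
ee_rot: [[-0.924, 0.383, 0.0], [0.383, 0.924, -0.0], [-0.0, 0.0, -1.0]]
ft_force: [0.6, -0.4, 0.1]
finger_gap: 0.0858
```

{"name": "apply_moves", "arguments": {"jaw": [1, 1], "offset": [[-0.003, 0.033, 0], [0, 0, 0]], "angular": [[0, 0, -6.7], [0, 0, 0]]}}

```text
t: 3.58
tool_pos: [0.5309, 0.1339, 0.3034]
ee_rot: [[-0.963, 0.269, 0.0], [0.269, 0.963, 0.001], [0.0, 0.001, -1.0]]
ft_force: [-0.1, 0.2, 0.3]
finger_gap: 0.0856
```

Run:
```python
from h import *
st()
p=bot.get_image("wrist");cv2.imwrite("pics/w1.png",p["pixels"])
print(np.round(-np.array(p["R"]).T@p["t"],3), np.round(p["R"],3).tolist())
us=np.zeros((384,512),bool)
for q in("stage","carriage","block","knob"):
    d=bot.trace(p,q);print(q,[(round(e["score"],2),e["extent"]) for e in d])
```

```text
t 3.58 [0.5309 0.1339 0.3034] psi 2.869 z [ 3.0e-04  1.2e-03 -1.0e+00] F [-0.1  0.2  0.3] gap 0.0856 q [ 0.03  0.36  1.43  0.    1.35 -1.27]
[0.456 0.155 0.375] [[0.27, 0.963, 0.001], [0.918, -0.257, 0.301], [0.29, -0.081, -0.954]]
stage [(0.75, [196.3, 118.0, 439.4, 210.3])]
carriage [(0.94, [256.1, 137.7, 335.0, 212.1]), (0.31, [188.8, 318.9, 252.7, 366.6]), (0.18, [215.1, 145.9, 270.6, 183.6])]
block [(0.92, [213.5, 147.4, 268.8, 181.8])]
knob []
```

View pics/w1.png

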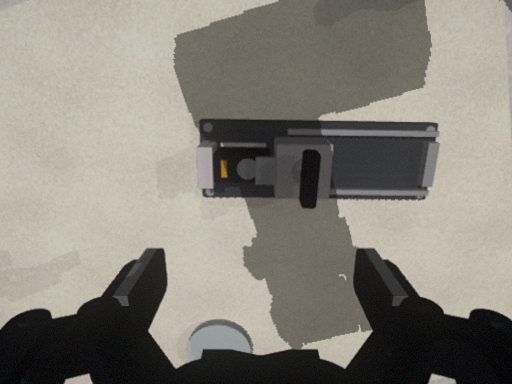

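The wrist view shows the stage level across the picture: end stop at (205,165), block with brass strip (223,168), carriage (300,168), and the black wing at about (310,178), nearly along stage x. Now I refine the fit.

```bash
cat > m2.py <<'E'
from h import *
p=bot.get_image("wrist")
m=np.zeros((384,512),np.uint8)
for q in("stage","carriage","block"):
    d=bot.trace(p,q)
    if d: m|=d[0]["pixels"].astype(np.uint8)
g=cv2.cvtColor(p["pixels"],cv2.COLOR_BGR2GRAY)
m=cv2.morphologyEx(m,cv2.MORPH_CLOSE,np.ones((9,9)))
# wing: very dark blob within the carriage area
c=bot.trace(p,"carriage")[0]["extent"];print(c)
E
python3 - <<'E'
exec(open("m2.py").read())
S0=[.5523,.1903,-.283]
cs=np.cos(S0[2]);
def wing(phi,tr=0):
    B=box(-26,26,-7,7,75.5,97.5)
    c,s=np.cos(-phi),np.sin(-phi)
    B=B@np.array([[c,-s,0],[s,c,0],[0,0,1]]).T; return B+[0,-.012+tr,0]
stem=box(-8,8,-20,-4,61.5,76)
m0=m.copy()
# dark mask for wing
dk=(g<45).astype(np.uint8); n,l,stt,_=cv2.connectedComponentsWithStats(dk)
i=l[180,310];print(g[180,310],stt[i]); w=(l==i)
ys,xs=np.nonzero(w);print(xs.min(),xs.max(),ys.min(),ys.max())
M=(m0>0)|w
print(fit([(p,M)],stage()+[wing(0),stem],S0))
x,_=fit([(p,M)],stage()+[wing(0),stem],S0)
from scipy.optimize import minimize_scalar
f=lambda ph:(lambda A:1-np.minimum(A,w).sum()/np.maximum(A,w).sum())(sil(p,[wing(ph)],x))
for ph in np.arange(-.2,.16,.05): print(round(ph,2),round(f(ph),3))
v=p["pixels"].copy()
for B in stage()+[wing(0)]:
    h=cv2.convexHull(proj(p,place(B,*x)).astype(np.float32)).astype(int);cv2.polylines(v,[h],True,(0,255,0),1)
v=cv2.resize(v[100:230,180:450],None,fx=2.8,fy=2.8,interpolation=cv2.INTER_CUBIC);cv2.imwrite("pics/w1f.png",v)
E
```

```text
[258.5, 135.9, 338.8, 211.6]
22 [ 305  149   22   59 1011]
305 326 149 207
(array([ 0.54998376,  0.18849539, -0.2830744 ]), np.float64(0.033481868645839685))
-0.2 0.324
-0.15 0.263
-0.1 0.21
-0.05 0.158
-0.0 0.143
0.05 0.152
0.1 0.175
0.15 0.222
```

View pics/w1f.png

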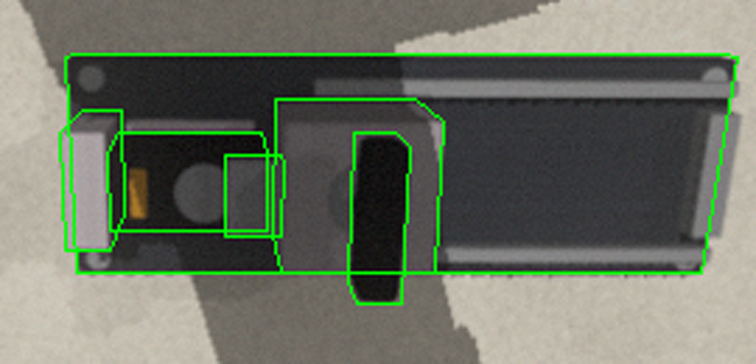

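Run:
```python
from h import *
st();c=plan([.547,.1775,.225],2.84)
plan([.547,.1775,.142],2.84,cur=c)
```

```text
t 4.08 [0.5296 0.1294 0.3041] psi 2.8581 z [ 3.e-04 -0.e+00 -1.e+00] F [0.3 0.2 0.5] gap 0.0857 q [ 0.02  0.36  1.44 -0.    1.35 -1.26]
[[-0.0011, 0.017, 0.0264], [-0.0009, 0.017, 0.0263], [-0.0009, 0.017, 0.0264]] [[0.0, 0.0, 0.3], [0.0, 0.0, 0.4], [0.0, 0.0, 0.3]]
end [0.547  0.1775 0.225 ] err [ 0.  0. -0.]
[[0.0, 0.0, 0.0277], [0.0, 0.0, 0.0276], [0.0, 0.0, 0.0277]] [[0.0, 0.0, 0.0], [0.0, 0.0, 0.0], [0.0, 0.0, 0.0]]
end [0.547  0.1775 0.142 ] err [-0.  0. -0.]
```

{"name": "apply_moves", "arguments": {"jaw": [1, 1, 1, 1], "offset": [[-0.001, 0.017, 0.0264], [-0.001, 0.017, 0.0264], [-0.001, 0.017, 0.0264], [0, 0, 0]], "angular": [[0, 0, 0.3], [0, 0, 0.4], [0, 0, 0.3], [0, 0, 0]]}}

```text
t: 4.42
tool_pos: [0.5458, 0.1795, 0.2197]
ee_rot: [[-0.956, 0.294, -0.008], [0.295, 0.956, -0.0], [0.008, -0.003, -1.0]]
ft_force: [-0.6, -0.5, -0.5]
finger_gap: 0.0854
```

Run:
```python
from h import *
st()
p=bot.get_image("wrist");v=p["pixels"].copy()
x=(.5505,.189,-.283)
for B in stage()+[box(-26,26,-19,-5,75.5,97.5)]:
    h=cv2.convexHull(proj(p,place(B,*x)).astype(np.float32)).astype(int);cv2.polylines(v,[h],True,(0,255,0),1)
s=bot.get_state()
g=s["tool_pos"]+s["ee_rot"][:,2]*.0575
u=proj(p,g)[0];cv2.circle(v,tuple(int(a) for a in u),3,(0,0,255),1);print(u)
cv2.imwrite("pics/w2.png",v)
```

```text
t 4.42 [0.5458 0.1795 0.2197] psi 2.8426 z [-8.e-03 -4.e-04 -1.e+00] F [-0.6 -0.5 -0.5] gap 0.0854 q [ 0.11  0.5   1.45  0.    1.2  -1.16]
[258.12214114 271.91961215]
```

View pics/w2.png

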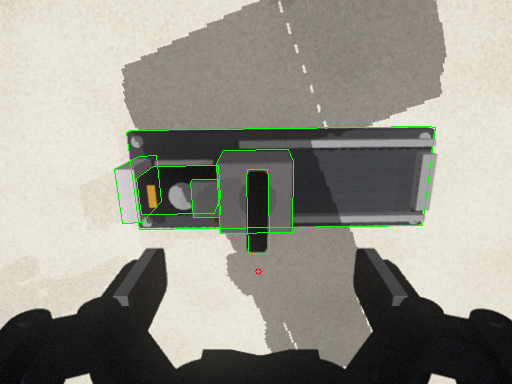

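The overlay fits the stage, carriage and wing at (258,210), and the grasp axis lies on the wing's column. I go down and grip.

{"name": "apply_moves", "arguments": {"jaw": [1, 0.7, 0.5, 0.5], "offset": [[0, 0, 0.028], [0, 0, 0.028], [0, 0, 0.027], [0, 0, 0]], "angular": [[0, 0, 0], [0, 0, 0], [0, 0, 0], [0, 0, 0]]}}

```text
t: 4.8
tool_pos: [0.5456, 0.177, 0.1387]
ee_rot: [[-0.955, 0.296, -0.006], [0.296, 0.955, -0.001], [0.006, -0.003, -1.0]]
ft_force: [-0.5, 0.3, -1.4]
finger_gap: 0.0519
```

{"name": "apply_moves", "arguments": {"jaw": [0, 0, 0, 0, 0], "offset": [[0, 0, 0], [0, 0, 0], [0, 0, 0], [0, 0, 0], [0, 0, 0]], "angular": [[0, 0, 0], [0, 0, 0], [0, 0, 0], [0, 0, 0], [0, 0, 0]], "force": 50}}

```text
t: 5.22
tool_pos: [0.5479, 0.1768, 0.1446]
ee_rot: [[-0.955, 0.296, 0.003], [0.296, 0.955, -0.002], [-0.003, -0.001, -1.0]]
ft_force: [-3.8, -8.8, 9.3]
finger_gap: 0.0131
```

```bash
python3 -c "
from h import *
s=st();print(s['torque'])"
```

```text
t 5.22 [0.5479 0.1768 0.1446] psi 2.8416 z [ 0.003  -0.0021 -1.    ] F [-3.8 -8.8  9.3] gap 0.0131 q [ 0.11  0.59  1.53 -0.    1.02 -1.16]
[-1.39073829  0.57575103 -0.1605796 ]
```

{"name": "apply_moves", "arguments": {"jaw": [0, 0, 0, 0, 0], "offset": [[0, 0, -0.001], [0, 0, 0], [0, 0, 0], [0, 0, 0], [0, 0, 0]], "angular": [[0, 0, 4], [0, 0, 6], [0, 0, 6], [0, 0, 6], [0, 0, 6]]}}

```text
t: 5.63
tool_pos: [0.5476, 0.1763, 0.1445]
ee_rot: [[-0.702, 0.713, 0.002], [0.713, 0.702, -0.003], [-0.003, -0.001, -1.0]]
ft_force: [-2.4, -11.2, 1.2]
finger_gap: 0.013
```

{"name": "apply_moves", "arguments": {"jaw": [0, 0, 0, 0, 0], "offset": [[0, 0, 0], [0, 0, 0], [0, 0, 0], [0, 0, 0], [0, 0, 0]], "angular": [[0, 0, 6], [0, 0, 6], [0, 0, 6], [0, 0, 6], [0, 0, 6]]}}

```text
t: 6.05
tool_pos: [0.5476, 0.1776, 0.1445]
ee_rot: [[-0.251, 0.968, 0.002], [0.968, 0.251, -0.0], [-0.001, 0.002, -1.0]]
ft_force: [-0.3, -0.9, -0.9]
finger_gap: 0.0129
```

{"name": "apply_moves", "arguments": {"jaw": [0, 0, 0, 0, 0], "offset": [[0, 0, 0], [0, 0, 0], [0, 0, 0], [0, 0, 0], [0, 0, 0]], "angular": [[0, 0, 6], [0, 0, 5], [0, 0, 0], [0, 0, 0], [0, 0, 0]]}}

```text
t: 6.47
tool_pos: [0.5475, 0.1781, 0.1444]
ee_rot: [[-0.069, 0.998, 0.002], [0.998, 0.069, 0.0], [0.0, 0.002, -1.0]]
ft_force: [-3.3, -0.1, 7.6]
finger_gap: 0.0128
```

```bash
python3 -c "
from h import *
s=st();print(s['torque'])
p=bot.get_image('wrist');cv2.imwrite('pics/w3.png',p['pixels'])
psi=np.arctan2(s['ee_rot'][1,0],s['ee_rot'][0,0])
plan(s['tool_pos']+np.array([.279,.960,0])*.071,psi,n=10)"
```

```text
t 6.47 [0.5475 0.1781 0.1444] psi 1.6402 z [ 2.1e-03  3.0e-04 -1.0e+00] F [-3.3 -0.1  7.6] gap 0.0128 q [0.11 0.59 1.53 0.   1.02 0.04]
[-0.15287985  0.56813855 -0.16147563]
[[0.0067, 0.0024, 0.0], [0.0066, 0.0025, 0.0], [0.0067, 0.0024, 0.0], [0.0066, 0.0025, 0.0], [0.0067, 0.0024, 0.0]] [[0.0, -0.0, 0.0], [0.0, -0.0, 0.0], [0.0, -0.0, 0.0], [0.0, -0.0, 0.0], [0.0, -0.0, 0.0]]
[[0.0067, 0.0025, 0.0], [0.0066, 0.0024, 0.0], [0.0067, 0.0025, 0.0], [0.0066, 0.0024, 0.0001], [0.0067, 0.0025, -0.0]] [[0.0, -0.0, 0.0], [0.0, -0.0, 0.0], [0.0, -0.0, 0.0], [0.1, -0.0, 0.0], [0.0, -0.0, 0.0]]
end [0.5673 0.2462 0.1444] err [-0. -0.  0.]
```

View pics/w3.png

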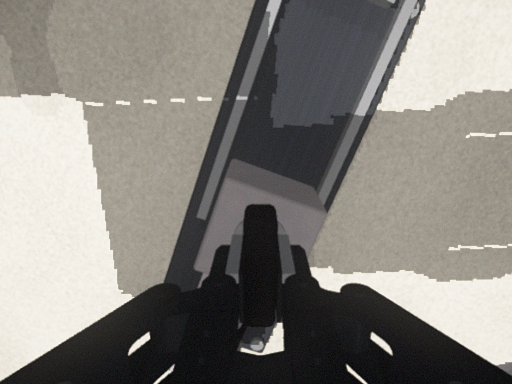

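The wing (260,270) has turned about 69° relative to the carriage. Now I slide it back.

{"name": "apply_moves", "arguments": {"jaw": [0, 0, 0, 0, 0], "offset": [[0.0067, 0.0024, 0], [0.0067, 0.0025, 0], [0.0067, 0.0024, 0], [0.0067, 0.0025, 0], [0.0067, 0.0024, 0]], "angular": [[0, 0, 0], [0, 0, 0], [0, 0, 0], [0, 0, 0], [0, 0, 0]]}}

```text
t: 6.93
tool_pos: [0.5576, 0.2126, 0.1444]
ee_rot: [[-0.069, 0.998, 0.002], [0.998, 0.069, 0.0], [0.0, 0.002, -1.0]]
ft_force: [-2.2, -1.1, 5.7]
finger_gap: 0.0133
```

{"name": "apply_moves", "arguments": {"jaw": [0, 0, 0, 0, 0], "offset": [[0.0067, 0.0025, 0], [0.0067, 0.0024, 0], [0.0067, 0.0025, 0], [0.0067, 0.0024, 0], [0.0067, 0.0025, 0]], "angular": [[0, 0, 0], [0, 0, 0], [0, 0, 0], [0, 0, 0], [0, 0, 0]]}}

```text
t: 7.35
tool_pos: [0.567, 0.2443, 0.1442]
ee_rot: [[-0.071, 0.997, -0.002], [0.997, 0.071, -0.007], [-0.007, -0.002, -1.0]]
ft_force: [-17.1, -49.8, 24.9]
finger_gap: 0.0129
```

{"name": "apply_moves", "arguments": {"jaw": [0, 0, 0], "offset": [[0, 0, 0], [0, 0, 0], [0, 0, 0]], "angular": [[0, 0, 0], [0, 0, 0], [0, 0, 0]]}}

```text
t: 7.6
tool_pos: [0.5669, 0.2436, 0.1443]
ee_rot: [[-0.069, 0.998, -0.002], [0.998, 0.069, -0.006], [-0.006, -0.003, -1.0]]
ft_force: [-11.6, -20.5, 13.3]
finger_gap: 0.0134
```

```bash
python3 -c "
from h import *
s=st()
p=bot.get_image('wrist');cv2.imwrite('pics/w4.png',p['pixels'])
d=(s['tool_pos']-np.array([.5475,.1781,.1444]));print(d@[.279,.96,0])"
```

```text
t 7.6 [0.5669 0.2436 0.1443] psi 1.6403 z [-0.0024 -0.006  -1.    ] F [-11.6 -20.5  13.3] gap 0.0134 q [ 0.22  0.67  1.38 -0.01  1.09  0.15]
0.06830842498495972
```

View pics/w4.png

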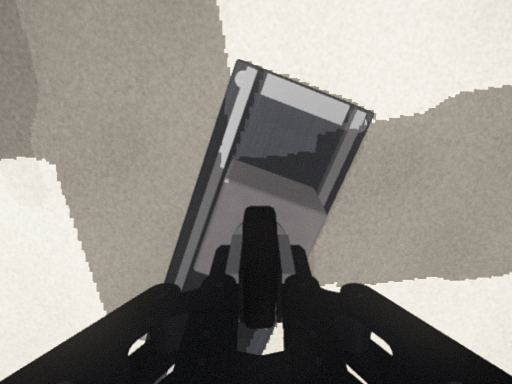

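{"name": "apply_moves", "arguments": {"jaw": [0.3, 0.5, 0.6, 0.6, 0.6], "offset": [[0, 0, 0], [0, 0, 0], [0, 0, -0.015], [0, 0, -0.03], [0, 0, -0.03]], "angular": [[0, 0, 0], [0, 0, 0], [0, 0, 0], [0, 0, 0], [0, 0, 0]]}}

```text
t: 8.07
tool_pos: [0.5668, 0.2467, 0.2183]
ee_rot: [[-0.069, 0.998, -0.001], [0.998, 0.069, 0.0], [0.0, -0.001, -1.0]]
ft_force: [0.7, -0.3, -0.6]
finger_gap: 0.0516
```

```bash
python3 -c "
from h import *
s=st()
plan([.5293,.116,.21],1.288)"
```

```text
t 8.07 [0.5668 0.2467 0.2183] psi 1.6397 z [-1.2e-03  1.0e-04 -1.0e+00] F [ 0.7 -0.3 -0.6] gap 0.0516 q [0.22 0.59 1.31 0.   1.24 0.15]
[[-0.032, -0.0116, 0.0021], [-0.0328, -0.0088, 0.0021], [-0.0335, -0.0058, 0.0021], [-0.0339, -0.0029, 0.0021]] [[-0.0, -0.0, 5.0], [-0.0, 0.0, 5.1], [-0.0, 0.0, 5.0], [-0.1, 0.0, 5.1]]
end [0.5293 0.116  0.21  ] err [0. 0. 0.]
```

{"name": "apply_moves", "arguments": {"jaw": [0.8, 0.8, 0.8, 0.8, 0.8], "offset": [[-0.032, -0.0116, 0.002], [-0.0328, -0.0088, 0.002], [-0.0335, -0.0058, 0.002], [-0.034, -0.003, 0.002], [0, 0, 0]], "angular": [[0, 0, 5], [0, 0, 5.1], [0, 0, 5], [0, 0, 5.1], [0, 0, 0]]}}

```text
t: 8.48
tool_pos: [0.5283, 0.112, 0.2099]
ee_rot: [[0.288, 0.958, -0.0], [0.958, -0.288, -0.001], [-0.001, 0.0, -1.0]]
ft_force: [0.9, -0.3, 0.1]
finger_gap: 0.0684
```

{"name": "apply_moves", "arguments": {"jaw": [0.8], "offset": [[0, 0, 0]], "angular": [[0, 0, 0]]}}

```text
t: 8.57
tool_pos: [0.5293, 0.1149, 0.2104]
ee_rot: [[0.282, 0.959, 0.001], [0.959, -0.282, 0.0], [0.001, 0.001, -1.0]]
ft_force: [-0.1, 1.5, 1.3]
finger_gap: 0.0682
```

Run:
```python
from h import *
s=st()
p=bot.get_image("wrist");v=p["pixels"].copy()
x=(.5505,.189,-.283)
for B in stage(.07):
    h=cv2.convexHull(proj(p,place(B,*x)).astype(np.float32)).astype(int);cv2.polylines(v,[h],True,(0,255,0),1)
u=proj(p,s["tool_pos"]+s["ee_rot"][:,2]*(s["tool_pos"][2]-.052))[0];cv2.circle(v,tuple(int(a) for a in u),3,(0,0,255),1);print(u)
cv2.imwrite("pics/w5.png",v)
plan([.5293,.116,.094],1.288)
```

```text
t 8.57 [0.5293 0.1149 0.2104] psi 1.2846 z [ 1.4e-03  4.0e-04 -1.0e+00] F [-0.1  1.5  1.3] gap 0.0682 q [-0.    0.44  1.58  0.    1.13  0.28]
[260.24007799 194.84079625]
[[-0.0, -0.0001, 0.0291], [-0.0, -0.0001, 0.029], [-0.0, -0.0001, 0.0291], [-0.0, -0.0001, 0.0291]] [[0.0, -0.0, -0.0], [0.0, -0.0, -0.0], [0.0, -0.0, -0.1], [0.1, -0.1, -0.0]]
end [0.5293 0.116  0.094 ] err [-0. -0.  0.]
```

View pics/w5.png

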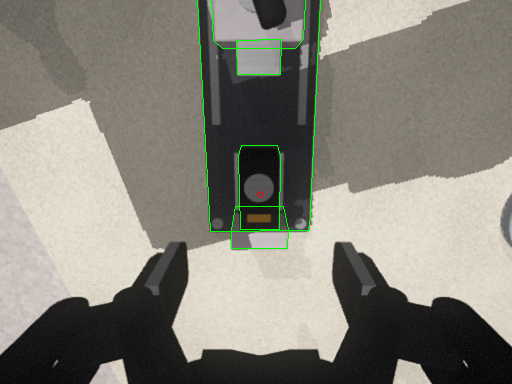

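The carriage overlay at 70 mm of travel matches, the tongue (258,57) is clear of the block (260,190), and the grasp axis is on the block. I go down and grip.

{"name": "apply_moves", "arguments": {"jaw": [0.8, 0.8, 0.8, 0.8, 0.8], "offset": [[0, 0, 0.03], [0, 0, 0.03], [0, 0, 0.03], [0, 0, 0.026], [0, 0, 0]], "angular": [[0, 0, 0], [0, 0, 0], [0, 0, 0], [0, 0, 0], [0, 0, 0]]}}

```text
t: 9.03
tool_pos: [0.5273, 0.117, 0.0894]
ee_rot: [[0.279, 0.96, -0.008], [0.96, -0.279, 0.0], [-0.002, -0.007, -1.0]]
ft_force: [-1.4, -1.2, -0.8]
finger_gap: 0.0686
```

{"name": "apply_moves", "arguments": {"jaw": [0.2, 0.1, 0.1, 0.1, 0.1], "offset": [[0, 0, 0], [0, 0, 0], [0, 0, 0], [0, 0, 0], [0, 0, 0]], "angular": [[0, 0, 0], [0, 0, 0], [0, 0, 0], [0, 0, 0], [0, 0, 0]], "force": 40}}

```text
t: 9.45
tool_pos: [0.5301, 0.1161, 0.0957]
ee_rot: [[0.282, 0.959, 0.004], [0.96, -0.282, 0.0], [0.001, 0.004, -1.0]]
ft_force: [-0.6, 1.6, 7.3]
finger_gap: 0.0298
```

{"name": "apply_moves", "arguments": {"jaw": [0.1, 0.1], "offset": [[0, 0, -0.005], [0, 0, -0.005]], "angular": [[0, 0, 0], [0, 0, 0]]}}

```text
t: 9.62
tool_pos: [0.5292, 0.1159, 0.1045]
ee_rot: [[0.282, 0.959, 0.001], [0.959, -0.282, 0.0], [0.0, 0.001, -1.0]]
ft_force: [0.6, 2.0, -1.4]
finger_gap: 0.0296
```

Run:
```python
from h import *
s=st()
```

```text
t 9.62 [0.5292 0.1159 0.1045] psi 1.285 z [ 6.e-04  3.e-04 -1.e+00] F [ 0.6  2.  -1.4] gap 0.0296 q [-0.    0.59  1.66  0.    0.89  0.28]
```

Run:
```python
from h import *
c=plan([.5293,.116,.18],1.285)
c=plan([.5,-.09,.17],1.02,cur=c)
c=plan([.5,-.09,.089],1.02,cur=c)
```

```text
[[0.0001, 0.0, -0.0377], [0.0, 0.0001, -0.0378]] [[0.0, -0.0, 0.0], [0.0, -0.0, 0.0]]
end [0.5293 0.116  0.18  ] err [ 0.  0. -0.]
[[-0.0343, 0.005, 0.0017], [-0.0341, 0.0065, 0.0016], [-0.0337, 0.0079, 0.0017], [-0.0334, 0.0095, 0.0016], [-0.0329, 0.0109, 0.0017]] [[0.0, -0.0, 2.5], [0.0, -0.0, 2.5], [0.0, -0.0, 2.5], [0.0, -0.0, 2.6], [0.0, -0.0, 2.5]]
[[-0.0324, 0.0123, 0.0017]] [[0.0, -0.0, 2.6]]
end [ 0.5  -0.09  0.17] err [ 0. -0.  0.]
[[-0.0, 0.0, 0.027], [-0.0, 0.0, 0.027], [-0.0, 0.0, 0.027]] [[0.0, -0.0, -0.0], [0.0, -0.0, -0.0], [0.0, -0.0, -0.0]]
end [ 0.5   -0.09   0.089] err [-0. -0.  0.]
```

{"name": "apply_moves", "arguments": {"jaw": [0.1, 0.1, 0.1], "offset": [[0, 0, -0.026], [0, 0, -0.026], [0, 0, -0.024]], "angular": [[0, 0, 0], [0, 0, 0], [0, 0, 0]]}}

```text
t: 9.87
tool_pos: [0.529, 0.1158, 0.1816]
ee_rot: [[0.282, 0.959, 0.0], [0.959, -0.282, -0.0], [0.0, 0.0, -1.0]]
ft_force: [0.1, 0.5, -0.7]
finger_gap: 0.0293
```

{"name": "apply_moves", "arguments": {"jaw": [0.1, 0.1, 0.1, 0.1, 0.1], "offset": [[-0.0343, 0.005, 0.0017], [-0.034, 0.0065, 0.0017], [-0.0337, 0.008, 0.0017], [-0.0334, 0.0095, 0.0017], [-0.033, 0.011, 0.0017]], "angular": [[0, 0, 2.5], [0, 0, 2.5], [0, 0, 2.5], [0, 0, 2.6], [0, 0, 2.5]]}}

```text
t: 10.28
tool_pos: [0.5044, -0.0575, 0.1719]
ee_rot: [[0.486, 0.874, 0.001], [0.874, -0.486, -0.0], [-0.0, 0.001, -1.0]]
ft_force: [1.0, 0.5, -1.3]
finger_gap: 0.0292
```

{"name": "apply_moves", "arguments": {"jaw": [0.1, 0.1, 0.1, 0.1, 0.1], "offset": [[-0.0324, 0.0123, 0.0017], [0, 0, 0.025], [0, 0, 0.025], [0, 0, 0.02], [0, 0, 0.009]], "angular": [[0, 0, 2.6], [0, 0, 0], [0, 0, 0], [0, 0, 0], [0, 0, 0]]}}

```text
t: 10.7
tool_pos: [0.499, -0.0903, 0.0888]
ee_rot: [[0.524, 0.852, -0.003], [0.852, -0.524, 0.001], [-0.001, -0.003, -1.0]]
ft_force: [0.2, 0.0, -1.7]
finger_gap: 0.0293
```

{"name": "apply_moves", "arguments": {"jaw": [0.1, 0.1], "offset": [[0, 0, 0], [0, 0, 0]], "angular": [[0, 0, 0], [0, 0, 0]]}}

```text
t: 10.87
tool_pos: [0.5003, -0.0903, 0.0913]
ee_rot: [[0.523, 0.852, 0.001], [0.852, -0.523, -0.0], [0.0, 0.001, -1.0]]
ft_force: [0.4, 0.7, -0.3]
finger_gap: 0.0295
```

Run:
```python
from h import *
s=st()
```

```text
t 10.87 [ 0.5003 -0.0903  0.0913] psi 1.02 z [ 6.e-04 -3.e-04 -1.e+00] F [ 0.4  0.7 -0.3] gap 0.0295 q [-0.41  0.56  1.77 -0.    0.82  0.14]
```

{"name": "apply_moves", "arguments": {"jaw": [0.1, 0.1, 0.1, 0.1], "offset": [[0, 0, 0.003], [0, 0, 0.002], [0, 0, 0.001], [0, 0, 0]], "angular": [[0, 0, 0], [0, 0, 0], [0, 0, 0], [0, 0, 0]]}}

```text
t: 11.2
tool_pos: [0.5, -0.0902, 0.0848]
ee_rot: [[0.524, 0.852, 0.0], [0.852, -0.524, -0.0], [0.0, 0.0, -1.0]]
ft_force: [-0.5, 0.7, -1.2]
finger_gap: 0.0294
```

{"name": "apply_moves", "arguments": {"jaw": [0.1, 0.1], "offset": [[0, 0, 0.001], [0, 0, 0]], "angular": [[0, 0, 0], [0, 0, 0]]}}

```text
t: 11.37
tool_pos: [0.5001, -0.0903, 0.0837]
ee_rot: [[0.524, 0.852, 0.001], [0.852, -0.524, -0.0], [0.0, 0.001, -1.0]]
ft_force: [0.4, 0.3, 0.3]
finger_gap: 0.0293
```

{"name": "apply_moves", "arguments": {"jaw": [0.1, 0.1], "offset": [[0, 0, 0.001], [0, 0, 0]], "angular": [[0, 0, 0], [0, 0, 0]]}}

```text
t: 11.53
tool_pos: [0.5001, -0.0903, 0.0837]
ee_rot: [[0.523, 0.852, 0.001], [0.852, -0.523, -0.0], [0.0, 0.001, -1.0]]
ft_force: [-5.1, 1.1, 13.7]
finger_gap: 0.0294
```

Contact with the bench at TCP z = 0.0837. I release and rise.

{"name": "apply_moves", "arguments": {"jaw": [0.5, 0.8, 0.8, 0.9, 0.9], "offset": [[0, 0, 0], [0, 0, 0], [0, 0, 0], [0, 0, -0.03], [0, 0, -0.04]], "angular": [[0, 0, 0], [0, 0, 0], [0, 0, 0], [0, 0, 0], [0, 0, 0]]}}

```text
t: 11.95
tool_pos: [0.4986, -0.0898, 0.1508]
ee_rot: [[0.524, 0.852, -0.006], [0.852, -0.524, 0.003], [-0.001, -0.007, -1.0]]
ft_force: [0.1, -0.0, 0.4]
finger_gap: 0.0765
```

{"name": "apply_moves", "arguments": {"jaw": [1, 1, 1, 1, 1], "offset": [[0, 0, -0.04], [0, 0, 0], [0, 0, 0], [0, 0, 0], [0, 0, 0]], "angular": [[0, 0, -5], [0, 0, -7], [0, 0, -7], [0, 0, -7], [0, 0, -7]]}}

```text
t: 12.37
tool_pos: [0.4999, -0.0902, 0.1926]
ee_rot: [[-0.031, 1.0, 0.0], [1.0, 0.031, -0.0], [-0.0, 0.0, -1.0]]
ft_force: [-0.5, -0.4, -0.8]
finger_gap: 0.0856
```

{"name": "apply_moves", "arguments": {"jaw": [1, 1, 1, 1, 1], "offset": [[0, 0, 0], [0, 0, 0], [0, 0, 0], [0, 0, 0], [0, 0, 0]], "angular": [[0, 0, -7], [0, 0, -7], [0, 0, -7], [0, 0, -7], [0, 0, -7]]}}

```text
t: 12.78
tool_pos: [0.4999, -0.0903, 0.1923]
ee_rot: [[-0.599, 0.801, -0.0], [0.801, 0.599, 0.0], [0.0, -0.0, -1.0]]
ft_force: [0.9, -0.4, 1.2]
finger_gap: 0.0854
```

{"name": "apply_moves", "arguments": {"jaw": [1, 1, 1, 1, 1], "offset": [[0, 0, 0], [0, 0, 0], [0, 0, 0], [0, 0, 0], [0, 0, 0]], "angular": [[0, 0, -7], [0, 0, -7], [0, 0, -7], [0, 0, -1], [0, 0, 0]]}}

```text
t: 13.2
tool_pos: [0.4999, -0.0903, 0.1924]
ee_rot: [[-0.851, 0.526, -0.0], [0.526, 0.851, 0.0], [0.0, -0.0, -1.0]]
ft_force: [-0.5, -0.4, -0.4]
finger_gap: 0.0856
```

```bash
cat > look.py <<'E'
from h import *
import sys
def look(name,pose,z=0,fitit=True):
    s=st();p=bot.get_image("wrist");v=p["pixels"].copy()
    d=bot.trace(p,"block")
    for e in d: print(round(e["score"],2),e["extent"])
    if d and fitit:
        f=fit([(p,d[0]["pixels"])],BL,list(pose),z=z,da=.1);print("block fit",f); pose=f[0]
    for B in BL:
        h=cv2.convexHull(proj(p,place(B,*pose,z=z)).astype(np.float32)).astype(int);cv2.polylines(v,[h],True,(0,255,0),1)
    cv2.imwrite(f"pics/{name}.png",v); return s,p,pose
E
python3 -c "
from look import *
look('w6',(.5,-.09,-.55))"
```

```text
t 13.2 [ 0.4999 -0.0903  0.1924] psi 2.5881 z [-2.e-04  1.e-04 -1.e+00] F [-0.5 -0.4 -0.4] gap 0.0856 q [-0.41  0.4   1.7   0.    1.05 -1.43]
0.86 [219.1, 164.9, 298.5, 216.8]
block fit (array([ 0.49934532, -0.09163092, -0.54685435]), np.float64(0.04933160754301935))
```

View pics/w6.png

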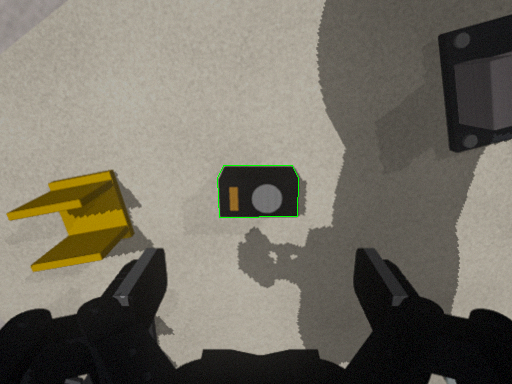

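The block stands upright at (259,190), polished face up. I descend to take it by the ends.

{"name": "apply_moves", "arguments": {"jaw": [0.95, 0.95, 0.95, 0.95, 0.95], "offset": [[0, -0.001, 0.028], [0, 0, 0.03], [0, 0, 0.03], [0, 0, 0.02], [0, 0, 0]], "angular": [[0, 0, 0], [0, 0, 0], [0, 0, 0], [0, 0, 0], [0, 0, 0]]}}

```text
t: 13.72
tool_pos: [0.4977, -0.0905, 0.0811]
ee_rot: [[-0.851, 0.526, -0.006], [0.526, 0.851, 0.003], [0.007, -0.001, -1.0]]
ft_force: [-0.9, 0.8, -0.4]
finger_gap: 0.0812
```

{"name": "apply_moves", "arguments": {"jaw": [0.6, 0.5, 0.5, 0.5, 0.5], "offset": [[0, 0, 0], [0, 0, 0], [0, 0, 0], [0, 0, 0], [0, 0, 0]], "angular": [[0, 0, 0], [0, 0, 0], [0, 0, 0], [0, 0, 0], [0, 0, 0]]}}

```text
t: 14.13
tool_pos: [0.5002, -0.0914, 0.0861]
ee_rot: [[-0.852, 0.524, 0.003], [0.524, 0.852, -0.001], [-0.003, 0.0, -1.0]]
ft_force: [-0.2, 0.6, 8.7]
finger_gap: 0.0571
```

Run:
```python
from h import *
s=st()
```

```text
t 14.13 [ 0.5002 -0.0914  0.0861] psi 2.5901 z [ 0.0029 -0.0012 -1.    ] F [-0.2  0.6  8.7] gap 0.0571 q [-0.41  0.56  1.77  0.    0.8  -1.43]
```

{"name": "apply_moves", "arguments": {"jaw": [0.5, 0.5, 0.5, 0.5, 0.5], "offset": [[0, 0, -0.008], [0, 0, -0.025], [0, 0, -0.035], [0, 0, -0.035], [0, 0, -0.03]], "angular": [[0, 0, 0], [0, 0, 0], [0, 0, 0], [0, 0, 0], [0, 0, 0]]}}

```text
t: 14.55
tool_pos: [0.4993, -0.091, 0.2205]
ee_rot: [[-0.852, 0.524, 0.002], [0.524, 0.852, -0.001], [-0.002, 0.0, -1.0]]
ft_force: [0.4, 0.0, -1.4]
finger_gap: 0.0571
```

Run:
```python
from h import *
s=st(); plan([.515,-.215,.22],2.588)
```

```text
t 14.55 [ 0.4993 -0.091   0.2205] psi 2.5903 z [ 1.6e-03 -7.0e-04 -1.0e+00] F [ 0.4  0.  -1.4] gap 0.0571 q [-0.41  0.36  1.67  0.    1.12 -1.43]
[[-0.0196, -0.0243, 0.0002], [-0.0196, -0.0244, 0.0001], [-0.0196, -0.0243, 0.0002], [-0.0196, -0.0243, 0.0001]] [[0.0, 0.0, 0.0], [0.0, 0.0, 0.0], [0.0, 0.1, 0.1], [0.0, 0.0, 0.0]]
end [ 0.515 -0.215  0.22 ] err [-0. -0. -0.]
```

{"name": "apply_moves", "arguments": {"jaw": [0.5, 0.5, 0.5, 0.5, 0.5], "offset": [[-0.0196, -0.0243, 0], [-0.0196, -0.0243, 0], [-0.0196, -0.0243, 0], [-0.0196, -0.0243, 0], [0, 0, 0]], "angular": [[0, 0, 0], [0, 0, 0], [0, 0, 0], [0, 0, 0], [0, 0, 0]]}}

```text
t: 14.97
tool_pos: [0.5153, -0.2195, 0.2182]
ee_rot: [[-0.85, 0.527, 0.001], [0.527, 0.85, -0.002], [-0.002, -0.001, -1.0]]
ft_force: [0.3, -0.7, -1.4]
finger_gap: 0.0574
```

{"name": "apply_moves", "arguments": {"jaw": [0.5], "offset": [[0, 0, 0]], "angular": [[0, 0, 0]]}}

```text
t: 15.05
tool_pos: [0.515, -0.2161, 0.2179]
ee_rot: [[-0.851, 0.526, 0.0], [0.526, 0.851, -0.0], [-0.0, 0.0, -1.0]]
ft_force: [-1.1, 0.7, -1.1]
finger_gap: 0.0572
```

Run:
```python
from h import *
s=st();p=bot.get_image("wrist");v=p["pixels"].copy()
for d in bot.trace(p,"cradle"):
    print(round(d["score"],2),d["extent"],fit([(p,d["pixels"])],CR,[.5632,-.2816,-.55]))
for B in CR:
    h=cv2.convexHull(proj(p,place(B,.5632,-.2816,-.55)).astype(np.float32)).astype(int);cv2.polylines(v,[h],True,(0,255,0),1)
cv2.imwrite("pics/w7.png",v)
```

```text
t 15.05 [ 0.515  -0.2161  0.2179] psi 2.5881 z [ 1.e-04 -0.e+00 -1.e+00] F [-1.1  0.7 -1.1] gap 0.0572 q [-0.61  0.46  1.51  0.    1.16 -1.62]
0.8 [152.0, 69.8, 244.9, 158.2] (array([ 0.5632, -0.2816, -0.75  ]), np.float64(1.0))
```

View pics/w7.png

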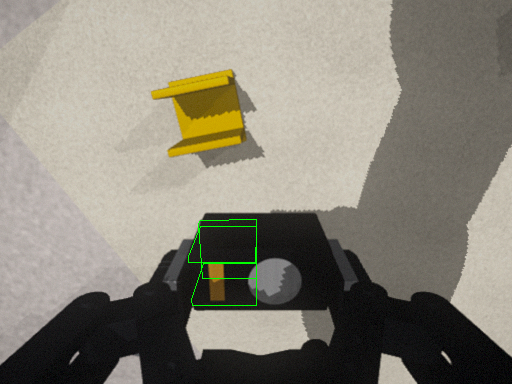

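The held block hides the cradle; only the yellow look-alike (205,110) shows. I move 40 mm past the cradle so the camera sees it.

Run:
```python
from h import *
s=st(); plan([.595,-.303,.25],2.588)
```

```text
t 15.15 [ 0.5151 -0.2144  0.2178] psi 2.5905 z [-1.e-04  3.e-04 -1.e+00] F [-0.4 -0.7 -1.5] gap 0.0575 q [-0.6   0.46  1.51  0.    1.16 -1.62]
[[-0.0286, -0.0084, -0.008], [-0.0286, -0.0084, -0.0081], [-0.0287, -0.0084, -0.008], [-0.0286, -0.0084, -0.0081]] [[0.0, -0.0, 0.0], [0.0, -0.0, 0.0], [0.0, -0.0, 0.1], [0.0, -0.0, 0.0]]
end [ 0.595 -0.303  0.25 ] err [-0. -0. -0.]
```

{"name": "apply_moves", "arguments": {"jaw": [0.5, 0.5, 0.5, 0.5, 0.5], "offset": [[-0.0286, -0.0084, -0.008], [-0.0286, -0.0084, -0.008], [-0.0286, -0.0084, -0.008], [-0.0286, -0.0084, -0.008], [0, 0, 0]], "angular": [[0, 0, 0], [0, 0, 0], [0, 0, 0], [0, 0, 0], [0, 0, 0]]}}

```text
t: 15.57
tool_pos: [0.5973, -0.3056, 0.2508]
ee_rot: [[-0.852, 0.524, 0.003], [0.524, 0.852, -0.003], [-0.004, -0.001, -1.0]]
ft_force: [-1.0, -0.3, -1.1]
finger_gap: 0.0573
```

{"name": "apply_moves", "arguments": {"jaw": [0.5, 0.5], "offset": [[0, 0, 0], [0, 0, 0]], "angular": [[0, 0, 0], [0, 0, 0]]}}

```text
t: 15.73
tool_pos: [0.595, -0.3021, 0.2492]
ee_rot: [[-0.853, 0.523, -0.001], [0.523, 0.853, 0.001], [0.002, 0.0, -1.0]]
ft_force: [-0.1, 0.2, -1.6]
finger_gap: 0.0574
```

Run:
```python
from h import *
s=st();p=bot.get_image("wrist");v=p["pixels"].copy()
for d in bot.trace(p,"cradle"):
    r=fit([(p,d["pixels"])],CR,[.5632,-.2816,-.55]);print(round(d["score"],2),d["extent"],r)
    if r[1]<.5:
      for B in CR:
        h=cv2.convexHull(proj(p,place(B,*r[0])).astype(np.float32)).astype(int);cv2.polylines(v,[h],True,(0,255,0),1)
z=s["tool_pos"][2]-.086
for d in bot.trace(p,"block"):
    r=fit([(p,d["pixels"])],BL,[*s["tool_pos"][:2],-.553],z=z,da=.05);print("block",round(d["score"],2),d["extent"],r, r[0][:2]-s["tool_pos"][:2])
    if r[1]<.5:
      for B in BL:
        h=cv2.convexHull(proj(p,place(B,*r[0],z=z)).astype(np.float32)).astype(int);cv2.polylines(v,[h],True,(0,0,255),1)
cv2.imwrite("pics/w8.png",v)
cv2.imwrite("pics/w8c.png",p["pixels"])
```

```text
t 15.73 [ 0.595  -0.3021  0.2492] psi 2.5916 z [-0.0011  0.001  -1.    ] F [-0.1  0.2 -1.6] gap 0.0574 q [-0.65  0.67  1.08  0.    1.39 -1.67]
0.82 [225.4, 95.4, 292.4, 168.3] (array([ 0.56131373, -0.28175733, -0.55823206]), np.float64(0.028869055457935056))
0.78 [221.0, 1.6, 283.6, 16.8] (array([ 0.5632, -0.2816, -0.75  ]), np.float64(1.0))
0.68 [146.9, 176.4, 205.6, 233.3] (array([ 0.5632, -0.2816, -0.75  ]), np.float64(1.0))
block 0.95 [189.0, 211.1, 331.3, 310.1] (array([ 0.59454433, -0.30153589, -0.55109839]), np.float64(0.04120774925884618)) [-0.00040966  0.0005459 ]
```

View pics/w8.png

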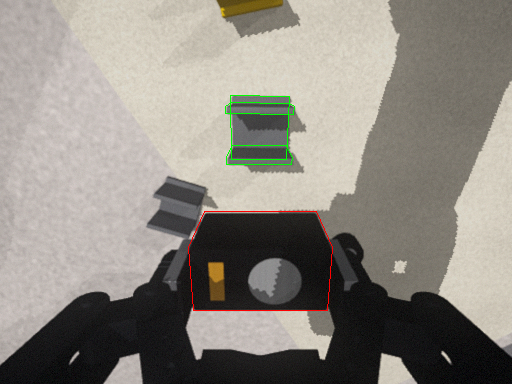

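The cradle is at (259,130), fitted within about 1 px, and clear of the small grey one (180,205). The held block is level and aligned. I move over the cradle and lower in steps, watching the force.

Run:
```python
from h import *
s=st(); c=plan([.5619,-.2821,.165],2.5836,n=5)
```

```text
t 15.88 [ 0.5948 -0.3024  0.2496] psi 2.5914 z [-5.e-04  5.e-04 -1.e+00] F [ 0.4  0.4 -0.4] gap 0.0572 q [-0.65  0.67  1.08  0.    1.39 -1.67]
[[0.0077, 0.0, 0.0169], [0.0077, 0.0, 0.017], [0.0078, -0.0, 0.0169], [0.0077, -0.0001, 0.0169], [0.0077, -0.0, 0.017]] [[0.0, -0.0, 0.1], [0.0, -0.0, 0.1], [0.0, -0.0, 0.1], [0.0, -0.0, 0.1], [0.0, -0.0, 0.0]]
end [ 0.5619 -0.2821  0.165 ] err [-0.  0.  0.]
```

{"name": "apply_moves", "arguments": {"jaw": [0.5, 0.5, 0.5, 0.5, 0.5], "offset": [[0.0077, 0, 0.017], [0.0077, 0, 0.017], [0.0077, 0, 0.017], [0.0077, 0, 0.017], [0.0077, 0, 0.017]], "angular": [[0, 0, 0.1], [0, 0, 0.1], [0, 0, 0.1], [0, 0, 0.1], [0, 0, 0]]}}

```text
t: 16.3
tool_pos: [0.5618, -0.2823, 0.1641]
ee_rot: [[-0.848, 0.529, 0.0], [0.529, 0.848, 0.0], [-0.0, 0.0, -1.0]]
ft_force: [0.6, -0.3, -0.4]
finger_gap: 0.0573
```

{"name": "apply_moves", "arguments": {"jaw": [0.5, 0.5, 0.5], "offset": [[0, 0, 0], [0, 0, 0], [0, 0, 0]], "angular": [[0, 0, 0], [0, 0, 0], [0, 0, 0]]}}

```text
t: 16.55
tool_pos: [0.563, -0.2834, 0.166]
ee_rot: [[-0.848, 0.529, 0.002], [0.529, 0.848, -0.001], [-0.002, -0.0, -1.0]]
ft_force: [0.2, -0.4, -1.1]
finger_gap: 0.057
```

Run:
```python
from h import *
s=st();p=bot.get_image("wrist");v=p["pixels"].copy()
for B in CR:
    h=cv2.convexHull(proj(p,place(B,.5615,-.2817,-.558)).astype(np.float32)).astype(int);cv2.polylines(v,[h],True,(0,255,0),1)
cv2.imwrite("pics/w9.png",v)
plan([.5619,-.2821,.150],2.5836,n=2)
```

```text
t 16.55 [ 0.563  -0.2834  0.166 ] psi 2.5837 z [ 0.0018 -0.0013 -1.    ] F [ 0.2 -0.4 -1.1] gap 0.057 q [-0.65  0.67  1.32  0.    1.15 -1.66]
[[0.0009, 0.0003, 0.008], [0.0009, 0.0003, 0.0081]] [[-0.0, 0.1, -0.0], [-0.0, 0.1, -0.0]]
end [ 0.5619 -0.2821  0.15  ] err [0. 0. 0.]
```

View pics/w9.png

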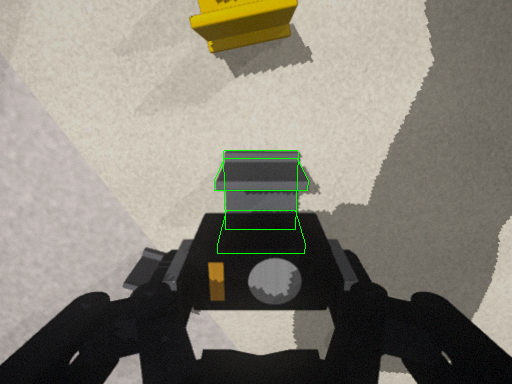

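{"name": "apply_moves", "arguments": {"jaw": [0.5, 0.5, 0.5], "offset": [[0.0008, 0, 0.008], [0, 0, 0], [0, 0, 0]], "angular": [[0, 0, 0], [0, 0, 0], [0, 0, 0]]}}

```text
t: 16.85
tool_pos: [0.5617, -0.2828, 0.1562]
ee_rot: [[-0.848, 0.53, -0.001], [0.53, 0.848, 0.0], [0.001, 0.0, -1.0]]
ft_force: [0.0, 0.7, -0.1]
finger_gap: 0.0576
```

Run:
```python
from h import *
s=st(); plan([.5619,-.2821,.13],2.5836,n=5)
```

```text
t 16.85 [ 0.5617 -0.2828  0.1562] psi 2.5835 z [-6.e-04  4.e-04 -1.e+00] F [ 0.   0.7 -0.1] gap 0.0576 q [-0.65  0.68  1.33 -0.    1.13 -1.67]
[[0.0, 0.0001, 0.0052], [0.0001, 0.0002, 0.0053], [-0.0, 0.0001, 0.0052], [0.0, 0.0001, 0.0052], [0.0, 0.0002, 0.0053]] [[0.0, -0.0, -0.0], [0.0, -0.0, -0.0], [0.0, -0.0, -0.0], [0.0, -0.0, -0.0], [0.0, -0.0, -0.0]]
end [ 0.5619 -0.2821  0.13  ] err [-0.  0.  0.]
```

{"name": "apply_moves", "arguments": {"jaw": [0.5, 0.5, 0.5, 0.5], "offset": [[0, 0.0005, 0.005], [0, 0, 0.005], [0, 0, 0.005], [0, 0, 0]], "angular": [[0, 0, 0], [0, 0, 0], [0, 0, 0], [0, 0, 0]]}}

```text
t: 17.18
tool_pos: [0.5616, -0.2821, 0.14]
ee_rot: [[-0.848, 0.53, -0.002], [0.53, 0.848, 0.001], [0.002, 0.0, -1.0]]
ft_force: [0.5, -0.5, -0.7]
finger_gap: 0.0576
```

{"name": "apply_moves", "arguments": {"jaw": [0.5, 0.5], "offset": [[0, 0, 0.002], [0, 0, 0]], "angular": [[0, 0, 0], [0, 0, 0]]}}

```text
t: 17.35
tool_pos: [0.562, -0.2824, 0.1392]
ee_rot: [[-0.848, 0.53, -0.0], [0.53, 0.848, 0.0], [0.0, 0.0, -1.0]]
ft_force: [0.2, 0.4, -1.1]
finger_gap: 0.0574
```

The block is between the walls with no contact. I keep lowering.

{"name": "apply_moves", "arguments": {"jaw": [0.5, 0.5, 0.5, 0.5, 0.5], "offset": [[0, 0, 0.008], [0, 0, 0.01], [0, 0, 0.01], [0, 0, 0.008], [0, 0, 0]], "angular": [[0, 0, 0], [0, 0, 0], [0, 0, 0], [0, 0, 0], [0, 0, 0]]}}

```text
t: 17.77
tool_pos: [0.5612, -0.2818, 0.1009]
ee_rot: [[-0.848, 0.53, -0.003], [0.53, 0.848, 0.002], [0.004, 0.0, -1.0]]
ft_force: [-0.5, 0.1, -1.3]
finger_gap: 0.057
```

{"name": "apply_moves", "arguments": {"jaw": [0.5, 0.5, 0.5], "offset": [[0, 0, 0.003], [0, 0, 0], [0, 0, 0]], "angular": [[0, 0, 0], [0, 0, 0], [0, 0, 0]]}}

```text
t: 18.02
tool_pos: [0.5621, -0.2825, 0.1007]
ee_rot: [[-0.848, 0.53, 0.0], [0.53, 0.848, -0.0], [-0.0, -0.0, -1.0]]
ft_force: [-0.4, 0.6, -0.9]
finger_gap: 0.0574
```

{"name": "apply_moves", "arguments": {"jaw": [0.5, 0.5, 0.5, 0.5], "offset": [[0, 0, 0.003], [0, 0, 0.002], [0, 0, 0], [0, 0, 0]], "angular": [[0, 0, 0], [0, 0, 0], [0, 0, 0], [0, 0, 0]]}}

```text
t: 18.35
tool_pos: [0.562, -0.2824, 0.0954]
ee_rot: [[-0.848, 0.53, -0.0], [0.53, 0.848, 0.0], [0.0, -0.0, -1.0]]
ft_force: [-0.7, 0.1, -0.5]
finger_gap: 0.0573
```

{"name": "apply_moves", "arguments": {"jaw": [0.5, 0.5], "offset": [[0, 0, 0.001], [0, 0, 0]], "angular": [[0, 0, 0], [0, 0, 0]]}}

```text
t: 18.52
tool_pos: [0.562, -0.2824, 0.0944]
ee_rot: [[-0.848, 0.53, -0.0], [0.53, 0.848, 0.0], [0.0, 0.0, -1.0]]
ft_force: [-1.1, 0.2, -1.3]
finger_gap: 0.0573
```

{"name": "apply_moves", "arguments": {"jaw": [0.5, 0.5], "offset": [[0, 0, 0.001], [0, 0, 0]], "angular": [[0, 0, 0], [0, 0, 0]]}}

```text
t: 18.68
tool_pos: [0.5621, -0.2824, 0.0941]
ee_rot: [[-0.848, 0.53, 0.0], [0.53, 0.848, -0.0], [-0.0, -0.0, -1.0]]
ft_force: [-2.0, 1.6, 5.0]
finger_gap: 0.0572
```

Floor contact, at the expected height. I release.

{"name": "apply_moves", "arguments": {"jaw": [0.65, 0.8, 0.85, 0.85, 0.85], "offset": [[0, 0, 0], [0, 0, 0], [0, 0, 0], [0, 0, -0.015], [0, 0, -0.03]], "angular": [[0, 0, 0], [0, 0, 0], [0, 0, 0], [0, 0, 0], [0, 0, 0]]}}

```text
t: 19.1
tool_pos: [0.5608, -0.2816, 0.1355]
ee_rot: [[-0.848, 0.53, -0.006], [0.53, 0.848, 0.004], [0.007, 0.001, -1.0]]
ft_force: [0.8, -1.0, -0.2]
finger_gap: 0.0723
```

{"name": "apply_moves", "arguments": {"jaw": [0.85, 0.85, 0.85, 0.85, 0.85], "offset": [[0, 0, -0.035], [0, 0, -0.035], [-0.02, 0, -0.025], [-0.02, 0, 0], [0, 0, 0]], "angular": [[0, 0, 0], [0, 0, 0], [0, 0, 0], [0, 0, 0], [0, 0, 0]]}}

```text
t: 19.52
tool_pos: [0.5977, -0.305, 0.2349]
ee_rot: [[-0.848, 0.53, 0.004], [0.53, 0.848, -0.003], [-0.005, -0.0, -1.0]]
ft_force: [-1.2, 0.1, -0.7]
finger_gap: 0.0727
```

{"name": "apply_moves", "arguments": {"jaw": [0.85, 0.85], "offset": [[0, 0, 0], [0, 0, 0]], "angular": [[0, 0, 0], [0, 0, 0]]}}

```text
t: 19.68
tool_pos: [0.5955, -0.3032, 0.2324]
ee_rot: [[-0.848, 0.53, -0.002], [0.53, 0.848, 0.001], [0.002, 0.0, -1.0]]
ft_force: [-0.1, 0.1, -0.5]
finger_gap: 0.0727
```

Run:
```python
from h import *
s=st();p=bot.get_image("wrist");v=p["pixels"].copy()
C=(.5615,-.2817,-.558)
for B in CR+[BL[0]+[0,0,.008]]:
    h=cv2.convexHull(proj(p,place(B,*C)).astype(np.float32)).astype(int);cv2.polylines(v,[h],True,(0,255,0),1)
u=proj(p,[C[0],C[1],.05])[0].astype(int)
v=v[max(0,u[1]-90):u[1]+90,max(0,u[0]-120):u[0]+120]
cv2.imwrite("pics/w10.png",cv2.resize(v,None,fx=3,fy=3,interpolation=cv2.INTER_CUBIC))
q=p["pixels"][max(0,u[1]-90):u[1]+90,max(0,u[0]-120):u[0]+120]
cv2.imwrite("pics/w10r.png",cv2.resize(q,None,fx=3,fy=3,interpolation=cv2.INTER_CUBIC))
t=bot.get_image("top");v=t["pixels"].copy()
for B in stage(.07):
    h=cv2.convexHull(proj(t,place(B,.552,.190,-.283)).astype(np.float32)).astype(int);cv2.polylines(v,[h],True,(0,255,0),1)
cv2.imwrite("pics/t10.png",cv2.resize(v[90:300,50:450],None,fx=2,fy=2))
```

```text
t 19.68 [ 0.5955 -0.3032  0.2324] psi 2.5835 z [-0.0017  0.0013 -1.    ] F [-0.1  0.1 -0.5] gap 0.0727 q [-0.65  0.69  1.1   0.    1.35 -1.66]
```

View pics/w10.png

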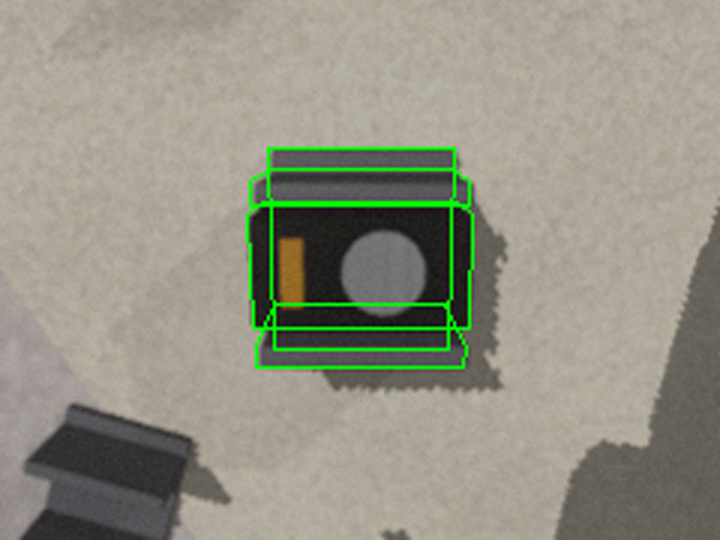

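View pics/w10r.png

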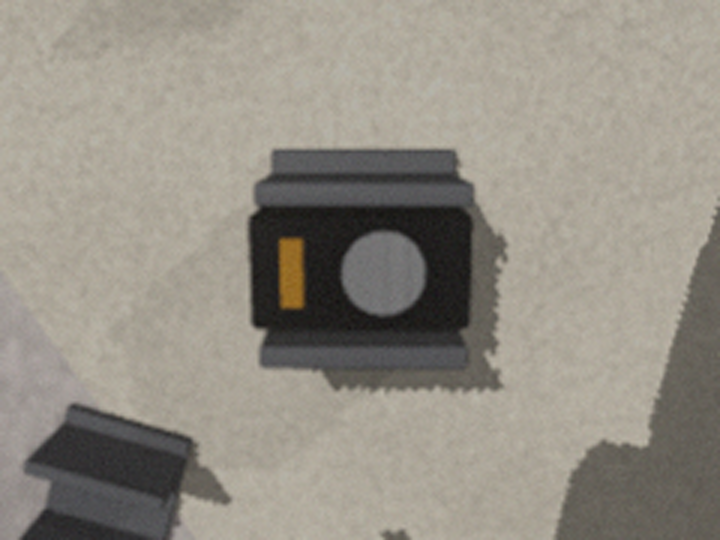

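View pics/t10.png

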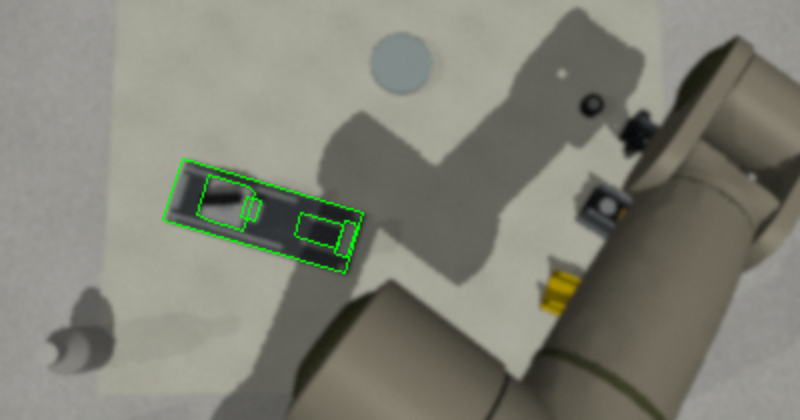

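The block (360,265 in the crop) sits flat between the walls, about centred, with strip and insert up. The carriage is still at the rear, matching the 70 mm overlay, and the dish, puck and bottle are where they were. I hand in.

```bash
python3 -c "
from cell import bot
print(bot.hand_in())"
```

```text
the job is handed in; nothing more can be done
None
```

The block is in the larger grey cradle, polished face up, and the job is handed in. By the last state reading it took about 20 s of the 61 s allowed; hand-in gives no verdict.

**What I did:**
- **Knob and carriage:** I turned the wing knob about 69° clockwise and pulled the carriage back until it met its rear stop.
- **Bench:** I gripped the block by its long sides and set it down at about (0.50, -0.09), where the force reading showed contact.
- **Cradle:** I took the block again by its ends and lowered it between the walls. There was no side contact, and it met the floor at the expected height. I then released it and moved clear.

**Last checks:**
- **Block:** The final wrist picture shows it upright and aligned, centred to within a millimetre or two.
- **Carriage:** The overlay drawn at 70 mm travel matched the top picture. The tool itself was measured to move 68 mm, against the 62 mm needed.
- **Other objects:** The bottle, dish and round specimen look unmoved in the top picture, judged by eye.
- **Gripper:** The wrist force is about zero and the gripper is well clear of everything.

**Disagreements:** The camera fits differed by 2–3 mm between views, for the stage and for the cradle. I used values close to the wrist-camera fits, which held up in both grasps and the placing. In one top picture the network reported the cradle as the puck; I ignored that.

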